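Find the preset bezel angle on a sprung ball stake with a swinging-pointer angle gauge

ROBOT

A 6-joint arm with a two-finger parallel gripper is mounted at the origin on the work surface. World frame = base frame: x ahead of the robot, y to its left, z up, the work surface at z = 0. Lengths are in mm, angles in rad, forces in N, time in s.
With the tool pointing down it reaches from about 400 to 925 mm from the base axis. Payload 12.5 kg.
Tool frame: the origin (TCP) lies at the centre of the arm's flange, where the gripper is bolted on; the fingertips stand 190 mm ahead of it and the grasp point (between the pads) lies 171 mm ahead of it; z points along the fingers, y is the direction in which the jaws open and shut (so a half turn about z gives the same grasp; the last joint's range is limited). The gripper opens to 95 mm and grips with 3 to 60 N. Pads are 20 mm wide; open, the fingers measure 119 mm over their backs; the gripper's body (75 mm by 180 mm) begins 59 mm behind the grasp point.
Start: joints at [-1.36, 0.491, 1.559, -0, 1.092, -0.106], TCP at [194.724, -593.892, 404.761] pointing down, gripper open.
Joint ranges: [-3.1, 3.1], [-0.84, 2.19], [0.05, 2.79], [-1.13, 4.28], [0.06, 2.93], [-2.69, 2.69]. Speed limits (rad/s): [2.22, 2.22, 2.79, 3.14, 3.14, 3.14].

INTERFACE

Orientations are given as [roll, pitch, yaw] about the fixed x, y, z axes, in that order (R = Rz(yaw) Ry(pitch) Rx(roll)).
In Python, from cell import env, optics gives the robot as it stands.
- The arm moves only by the tool apply_moves, never from a script. Its argument "commands" is a list of rows, each a list of 7 numbers: the turn, a rotation vector about the tool's x, y, z in degrees, then the shift along the tool's x, y, z in m, then the finger opening in m, from 0 to 0.0951. A call has 1 to 5 rows; each row shifts and turns the commanded pose from where the row before left it, along the tool's axes as they then stand; what a row does not reach is not made up. A row lasts 1/12 s, in which the tool goes at most 41.7 mm and 7.16 degrees, less where a joint would pass 70% of its speed; a pose out of reach is approached as far as the arm can. A call with a gripper value outside its range is refused whole. The fingers move at their own pace and stop on an object; the grip force is fixed at half the most. Time passes only in rows, so rows that do not move let the fingers close. It gives the time, the measured TCP pose, the force and the opening at its end, in the units of the state.
- env.state(): the state, without advancing time (a new reading comes with each control period).
- optics.read_camera(name): name is "scene" or "top" or "wrist"; returns a dict with "color" (480x640x3 uint8, red, green, blue), "fx", "fy", "cx", "cy" (pixels), "eye" and "rotation" of the camera in the world; the wrist camera has in their place "T_tool_cam" (4x4, takes a point from camera to tool coordinates, whose origin is the TCP and whose axes are the flange's). Camera axes: x right, y up, looking along -z (the intrinsics and any distortion apply to the point x, -y, -z); pixel columns grow to the right and rows downward; lengths in mm; the calibration is good to about 2 mm. The wrist camera is an equidistant fisheye: a pixel r from the principal point sees the ray r / f radians off the axis. A picture is of the moment at which its call begins: read the wrist's pose just before it. There is no depth.
- env.job_done(): hands the job in, once; it reports no verdict.
The state is a dict: "t": time; "joints": joint angles; "qvel": joint speeds; "tau": joint torques, N m; "eef_pos": TCP position; "tcp_rot": TCP orientation; "ft_force": force on the tool from outside, world axes, zero at the start; "moment": the same for the moment, N m; "opening": opening from 0.0 (shut) to 1.0 (fully open).
Only numpy, scipy, OpenCV 4.12 (cv2) and the standard library are available. Lean on these libraries where they do the work, as an engineer would, in place of code of your own. Each camera call takes 0.05 s, during which the arm holds its last target. There are 200 camera calls.

TASK

Pick up the brass angle gauge by its wooden handle and stand it upright on the ball of the steel ball stake, its sole resting on the top of the ball; then rock it sideways on the ball until its swinging black pointer settles on the middle of the red index tab. Finish while still holding the gauge there by the handle, steady and pressed only lightly on the sprung ball (never pushing the ball all the way down); do not touch the pointer or the tab, and leave the stones and other tools where they are.

Things in the scene. Friction and masses are not known exactly. Their poses are not given: they have to be found in the camera images.
- gauge_grip (a point): Centre of the gauge's square wooden handle, 24 x 24 mm across, 52 mm tall (98 to 150 mm above the sole). Axes are the gauge's: z up along the handle, x out of the white dial face with the pointer (roughly away from the robot at the start), y along the dial's width, to the right as one looks at the dial face. The point is 124 mm above the middle of the sole.
- gauge_sole (a point): Middle of the flat underside of the gauge, same axes. Gauge: 150 mm tall, 0.3 to 0.46 kg, upright on the cork rest at the start; brass sole plate (50 mm in x, 70 mm in y, 12 mm thick), above it an upright round brass dial, 88 mm across and 14 mm thick, its axis along x, 56 mm above the sole, and the wooden handle on top.
- pointer (a joint): Angle of the black pointer, a 27 mm pendulum hung at the middle of the dial face, in rad: 0 = along the gauge's -z (at the sole), positive with its tip towards the gauge's +y. It swings freely, settles within about 1.5 s and hangs plumb: rolling the gauge about its own x by -a, so that its top leans to its +y, makes it read +a.
- pointer_tip (a point): Tip of the black pointer, 27 mm from the dial's centre; z points from the tip back to the dial's centre.
- index_tab (a joint): Angle of the red index tab, same zero and sense as the pointer, in rad; preset between 0.25 and 0.45 and stiff, it does not move unless forced. The pointer is on the tab when both joints read the same.
- index_mark (a point): Middle of the red index tab (7 mm wide, 9 mm long) on the white dial face, 34 mm from the dial's centre, just outside the pointer's tip; z points to the dial's centre.
- stake: Ball stake, fixed to the bench: dark steel base block 90 x 90 x 22 mm, a dark sleeve to 40 mm, and a polished steel ball 44 mm in diameter on top. Origin: centre of its underside.
- ball_center (a point): Centre of the steel ball, radius 22 mm, 55 mm above the bench when not pressed.
- ball_top (a point): Top of the steel ball, 77 mm above the bench when not pressed.
- ball (a joint): How far the sprung ball is pushed straight down, in m: 0 = up, 0.014 = at its stop. It starts to move at about 3 N and then takes 0.8 N per mm, so 5 mm down is about 7 N.
- rest: Cork rest, 90 x 100 x 12 mm, fixed to the bench, on which the gauge starts. Origin: centre of its underside.
- turquoise: Loose turquoise stone, 30 mm across, 13 mm high; leave alone. Origin: centre of its underside.
- carnelian: Loose orange-red stone, 26 mm across, 10 mm high; leave alone. Origin: centre of its underside.
- handpiece: Grinding handpiece lying along its x, about 160 x 26 x 26 mm; leave alone. Origin: underside, near its middle.
- stone_box: White box of small stones, 60 x 45 x 22 mm; leave alone. Origin: centre of its underside.
- hammer: Hammer lying along its x, 220 mm long; leave alone. Origin: underside, near its middle.
- mandrel: Upright tapered steel ring mandrel, 56 mm across the foot, 162 mm tall; leave alone. Origin: centre of its underside.
Not all that is in view belongs to the job. Leave any green or pink look-alike of the part that bears gauge_grip alone.

How it is judged:
By the outcome, as a careful person would: the job done as asked, in the order asked, and still so for the second after the job is handed in, while the arm keeps its last pose, push and grip.
It also fails if it takes over 51 s, if anything falls off the work surface, if the arm or the gripper's body presses on something with over 40 N, if the wrist force passes 120 N, or if a joint passes its speed limit or range.

## Working session

There is one attempt and no reset: what is moved stays moved. The work goes in short steps, Python scripts to look and compute and a tool call to move; the robot and the scene stay as the last step left them, time stands still between calls to the robot, and variables do not carry over. Pictures are saved under pics/ and viewed, about 8 in all and at most 12, crops included, and the job is handed in when it is done.

Besides the shell and the picture viewer there is one more tool, called after "Request:" as a command line: name --pt "numbers of a row" for each row, then --argument value for the rest. apply_moves: Moves the arm, as the interface text tells. Its arguments: {"type":"object","properties":{"commands":{"type":"array","items":{"type":"array","items":{"type":"number"}}}},"required":["commands"]}

```bash
mkdir -p pics; ls
cat > h.py <<'E'
from cell import env, optics
import numpy as np, cv2
from scipy.spatial.transform import Rotation as R
def snap(n,f):
    s=env.state(); c=optics.read_camera(n); cv2.imwrite(f'pics/{f}.png',c['color'][:,:,::-1]); np.save(f'pics/{f}.npy',dict(c=c,s=s),allow_pickle=True); return c,s
def load(f): d=np.load(f'pics/{f}.npy',allow_pickle=True).item(); return d['c'],d['s']
def ray(c,s,u,v):
    a=np.array([(u-c['cx'])/c['fx'],(v-c['cy'])/c['fy']])
    if 'eye' in c:
        d=np.array([a[0],-a[1],-1]); return np.array(c['eye']),np.array(c['rotation'])@(d/np.linalg.norm(d))
    r=np.hypot(*a); d=np.array([np.sin(r)*a[0]/r,-np.sin(r)*a[1]/r,-np.cos(r)])
    T=np.array(c['T_tool_cam']); M=R.from_euler('xyz',s['tcp_rot']).as_matrix()
    return M@T[:3,3]+s['eef_pos'],M@T[:3,:3]@d
def onz(c,s,u,v,z):
    e,d=ray(c,s,u,v); return e+d*(z-e[2])/d[2]
def proj(c,s,P):
    P=np.asarray(P,float)
    if 'eye' in c:
        q=np.array(c['rotation']).T@(P-c['eye']); return c['cx']+c['fx']*q[0]/-q[2],c['cy']-c['fy']*q[1]/-q[2]
    T=np.array(c['T_tool_cam']); M=R.from_euler('xyz',s['tcp_rot']).as_matrix()
    q=T[:3,:3].T@(M.T@(P-s['eef_pos'])-T[:3,3]); h=np.hypot(q[0],q[1]); r=np.arctan2(h,-q[2])
    return c['cx']+c['fx']*r*q[0]/h,c['cy']-c['fy']*r*q[1]/h
def tri(rays):
    A=np.zeros((3,3));b=np.zeros(3)
    for e,d in rays:
        P=np.eye(3)-np.outer(d,d);A+=P;b+=P@e
    x=np.linalg.solve(A,b); return x,[np.linalg.norm((np.eye(3)-np.outer(d,d))@(x-e)) for e,d in rays]
E
python3 - <<'E'
from h import *
for n in('scene','top','wrist'):
    c,s=snap(n,n+'0'); print(n,{k:np.round(v,3).tolist() for k,v in c.items() if k!='color'})
print(env.state())
a=cv2.imread('pics/top0.png');b=cv2.imread('pics/scene0.png')
E
```

```text
pics
scene {'fx': 543.733, 'fy': 543.733, 'cx': 319.487, 'cy': 244.972, 'eye': [1416.226, -744.956, 991.131], 'rotation': [0.909, 0.008, 0.827]}
top {'fx': 482.064, 'fy': 482.064, 'cx': 320.739, 'cy': 240.159, 'eye': [489.419, -12.718, 1095.677], 'rotation': [0.118, 0.029, -1.578]}
wrist {'fx': 371.648, 'fy': 371.648, 'cx': 323.297, 'cy': 238.052, 'T_tool_cam': [[-0.001, 0.968, 0.25, 69.548], [1.0, 0.001, 0.001, 0.292], [0.001, 0.25, -0.968, 19.095], [0.0, 0.0, 0.0, 1.0]]}
{'t': 0.15, 'joints': array([-1.35958389e+00,  4.91399586e-01,  1.55929911e+00,  1.60923074e-06,
        1.09171135e+00, -1.05599622e-01]), 'qvel': array([ 0.00027855, -0.00245144, -0.00158405, -0.0002717 , -0.0013251 ,
       -0.00180296]), 'tau': array([ 1.53353751e-03, -6.12895274e+01, -2.58277899e+01,  6.92387111e-02,
        4.73385549e-02, -7.96154882e-05]), 'eef_pos': array([ 194.72936822, -593.86842222,  404.3128555 ]), 'tcp_rot': array([-3.14077997e+00, -8.75752257e-05,  3.16811278e-01]), 'ft_force': array([-0.36563532, -0.0223535 ,  0.19345273]), 'moment': array([-0.0591579 ,  0.06851679, -0.00950578]), 'opening': 0.9940624986436156}
```

View pics/top0.png

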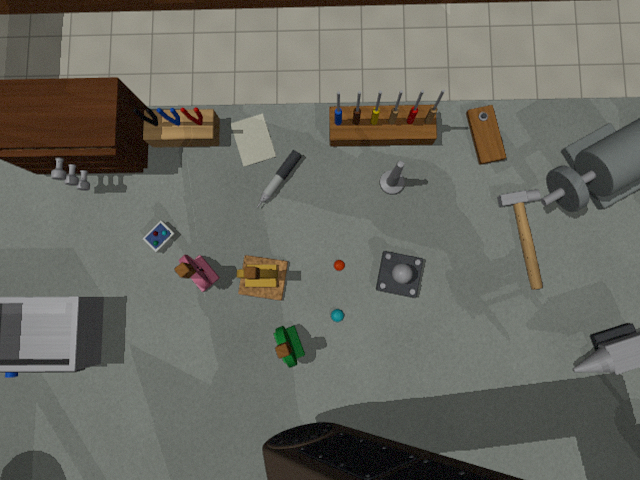

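View pics/scene0.png

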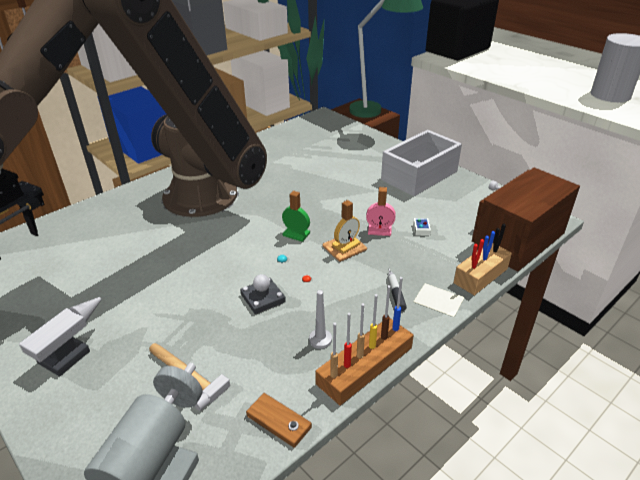

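The top view shows the brass gauge on cork at about (255,272), with the ball at (403,273) and green and pink decoys nearby. In the scene view its handle is at (347,210), with the dial towards the camera. Next I'll enlarge both.

```bash
sed -i "s/np.array(c\['rotation'\])/R.from_euler('xyz',c['rotation']).as_matrix()/g" h.py
python3 - <<'E'
from h import *
def crop(f,u,v,w,h,k):
    a=cv2.imread(f'pics/{f}.png')[v:v+h,u:u+w]; a=cv2.resize(a,None,fx=k,fy=k,interpolation=cv2.INTER_CUBIC)
    for i in range(0,w,10): cv2.line(a,(i*k,0),(i*k,6 if i%50 else 14),(0,0,255),1); cv2.putText(a,str(u+i),(i*k,24),0,.35,(0,0,255),1) if i%20==0 else 0
    for i in range(0,h,10): cv2.line(a,(0,i*k),(6,i*k),(0,0,255),1); cv2.putText(a,str(v+i),(8,i*k+4),0,.35,(0,0,255),1) if i%20==0 else 0
    return a
A=np.hstack([crop('top0',225,245,80,60,5),crop('top0',365,245,80,60,5)])
B=np.hstack([crop('scene0',315,195,80,60,5),crop('scene0',230,260,80,60,5)])
cv2.imwrite('pics/c1.png',np.vstack([A,B]))
E
```

```text
(no output)
```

View pics/c1.png

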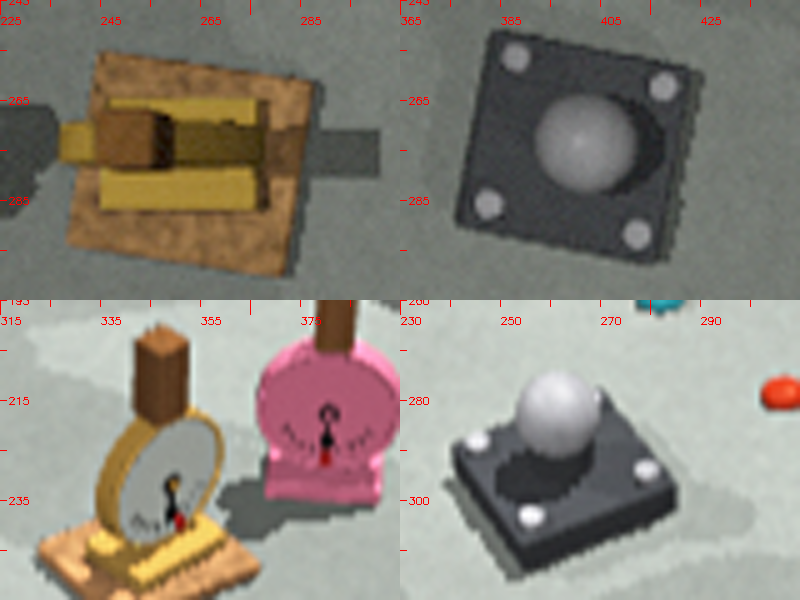

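Run:
```python
from h import *
t,st=load('top0'); c,sc=load('scene0')
print('handle top',tri([ray(t,st,250.0,272.2),ray(c,sc,347.0,203.0)]), onz(t,st,250,272.2,162),onz(c,sc,347,203,162))
print('ball',tri([ray(t,st,402.2,273.4),ray(c,sc,261.8,282.8)]), onz(t,st,402.2,273.4,55),onz(c,sc,261.8,282.8,55))
# sole plate top corners (z=24)
for u,v in [(246.5,264.8),(278.5,265),(276,286.5),(245,286.8)]: print('sole',onz(t,st,u,v,24).round(1))
for u,v in [(245,255.3),(288.3,261.3),(281.7,299.5),(238.7,293.5)]: print('rest',onz(t,st,u,v,12).round(1))
for u,v in [(383.5,251),(425,259),(417.5,298),(376.5,289.5)]: print('stake',onz(t,st,u,v,22).round(1))
```

```text
handle top (array([539.87044145, 153.58617042, 159.74202354]), [np.float64(1.5548194938207924), np.float64(1.554819493820642)]) [538.76592521 151.95624772 162.        ] [542.94571866 152.60953676 162.        ]
ball (array([ 540.7317485 , -155.07760961,   55.05756273]), [np.float64(2.965377088640684), np.float64(2.965377088640505)]) [ 538.91794929 -157.44158969   55.        ] [ 542.72614204 -152.86741721   55.        ]
sole [562.7 184.3  24. ]
sole [561.5 112.5  24. ]
sole [513.8 118.   24. ]
sole [513.7 187.1  24. ]
rest [585.1 190.2  12. ]
rest [570.5  91.8  12. ]
rest [485.  106.5  12. ]
rest [499.1 203.4  12. ]
stake [ 590.7 -121.9   22. ]
stake [ 572.  -213.3   22. ]
stake [ 486.2 -194.1   22. ]
stake [ 505.5 -104.5   22. ]
```

Measured against the nominal sizes, the gauge handle is at about (540,152) with yaw near 0, and the ball at about (541,-155); both heights agree. I'll move in towards the ball first and look with the wrist camera on the way.

Request:
apply_moves --pt "0 0 6.05 0 0 0 0.095" --pt "0 0 6.05 0 0 0 0.095" --pt "0 0 6.05 0 0 0 0.095" --pt "0 0 0 0.031 -0.026 0 0.095" --pt "0 0 0 0.031 -0.026 0 0.095"

```text
t: 0.57
eef_pos: [256.2, -542.0, 404.1]
tcp_rot: [-3.141, 0.0, -0.004]
ft_force: [0.3, -1.0, 0.5]
opening: 0.998
```

Request:
apply_moves --pt "0 0 0 0.028 -0.03 0 0.095" --pt "0 0 0 0.028 -0.03 0 0.095" --pt "0 0 0 0.028 -0.03 0 0.095" --pt "0 0 0 0.028 -0.03 0 0.095" --pt "0 0 0 0.028 -0.03 0 0.095"

```text
t: 0.98
eef_pos: [397.7, -390.2, 404.7]
tcp_rot: [-3.142, 0.0, -0.0]
ft_force: [0.7, -0.6, 0.3]
opening: 0.997
```

Request:
apply_moves --pt "0 0 0 0.028 -0.03 0 0.095" --pt "0 0 0 0.028 -0.03 0 0.095" --pt "0 0 0 0.028 -0.03 0 0.095" --pt "0 0 0 0.028 -0.03 0 0.095" --pt "0 0 0 0.028 -0.03 0 0.095"

```text
t: 1.4
eef_pos: [537.8, -240.1, 404.7]
tcp_rot: [-3.142, 0.0, 0.0]
ft_force: [-0.7, -1.0, -0.1]
opening: 0.998
```

Request:
apply_moves --pt "0 0 0 0 -0.04 0 0.095" --pt "0 0 0 0 -0.04 0 0.095" --pt "0 0 0 0 0 0 0.095"

```text
t: 1.65
eef_pos: [536.6, -156.5, 404.4]
tcp_rot: [-3.14, 0.001, 0.004]
ft_force: [1.0, 0.1, 0.6]
opening: 0.999
```

```bash
python3 -c "
from h import *
c,s=snap('wrist','w1');print(s['eef_pos'],proj(c,s,[540.7,-155,55]))"
```

```text
[ 536.63540878 -156.46720312  404.42319911] (np.float64(322.3858063676936), np.float64(216.23094561672616))
```

Request:
apply_moves --pt "0 0 0 0 -0.041 0 0.06" --pt "0 0 0 0 -0.041 0 0.06" --pt "0 0 0 0 -0.041 0 0.06" --pt "0 0 0 0 -0.041 0 0.06" --pt "0 0 0 0 -0.041 0 0.06"

```text
t: 2.12
eef_pos: [536.7, 43.9, 404.7]
tcp_rot: [3.141, -0.0, -0.001]
ft_force: [1.1, 0.1, 0.4]
opening: 0.705
```

Request:
apply_moves --pt "0 0 0 0 -0.041 0 0.06" --pt "0 0 0 0 -0.041 0 0.06" --pt "0 0 0 0 -0.025 0 0.06" --pt "0 0 0 0 0 0 0.06"

```text
t: 2.45
eef_pos: [536.8, 153.2, 404.6]
tcp_rot: [-3.141, -0.0, 0.003]
ft_force: [0.1, -0.4, -0.9]
opening: 0.629
```

```bash
python3 -c "
from h import *
c,s=snap('wrist','w2');print(s['eef_pos'],proj(c,s,[540,152,162]))
a=cv2.imread('pics/w1.png');b=cv2.imread('pics/w2.png')
cv2.imwrite('pics/c2.png',np.hstack([a[:,120:520],b[:,120:520]]))"
```

```text
[536.80540414 153.18255947 404.55083099] (np.float64(325.16223933668147), np.float64(251.47995400737904))
```

View pics/c2.png

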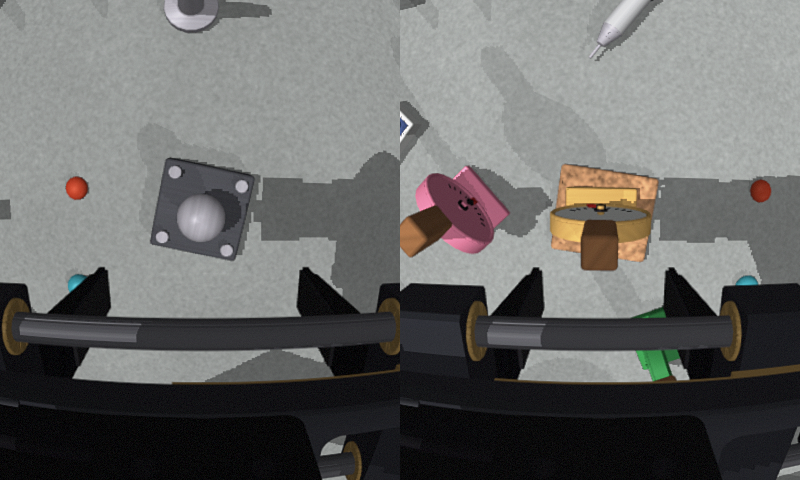

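The wrist view confirms the ball at (321,216), within about 1.3 px of prediction. The gauge handle lies slightly left of prediction, at about x 320, so I'll zoom in on it.

```bash
python3 -c "
from h import *
a=cv2.imread('pics/w2.png')[155:275,250:410]
a=cv2.resize(a,None,fx=5,fy=5,interpolation=cv2.INTER_CUBIC)
for i in range(0,160,10): cv2.putText(a,str(250+i),(i*5,10),0,.35,(0,0,255),1);cv2.line(a,(i*5,12),(i*5,18),(0,0,255),1)
for i in range(0,120,10): cv2.putText(a,str(155+i),(0,i*5+4),0,.35,(0,0,255),1)
cv2.imwrite('pics/c3.png',a)
c,s=load('w2')
for p in [(-12,-12,150),(12,-12,150),(12,12,150),(-12,12,150),(7,-44,56),(7,44,56),(25,-35,12),(25,35,12)]:
  print(p,np.round(proj(c,s,[540+p[0],155+p[1],12+p[2]]),1))
"
```

```text
(-12, -12, 150) [339.2 269.6]
(12, -12, 150) [339.8 232.9]
(12, 12, 150) [301.  232.8]
(-12, 12, 150) [301.6 269.4]
(7, -44, 56) [371.8 213.1]
(7, 44, 56) [271.1 212.9]
(25, -35, 12) [357.5 186.7]
(25, 35, 12) [286.  186.6]
```

View pics/c3.png

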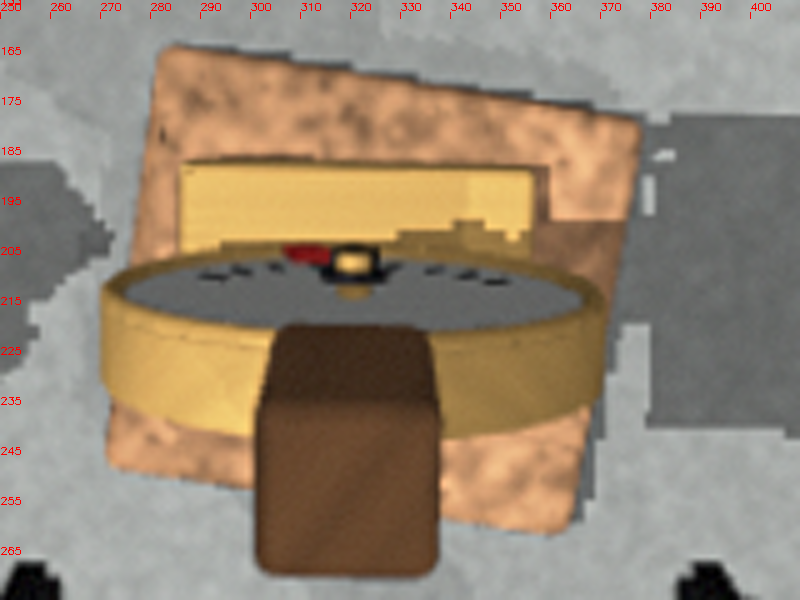

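The handle centre works out at (539,155.4), and yaw is about -0.01. Descending with the grasp point 127 mm above the sole, then closing.

Request:
apply_moves --pt "0 0 0 0.002 -0.002 0.03 0.06" --pt "0 0 0 0 0 0.03 0.06" --pt "0 0 0 0 0 0.02 0.06" --pt "0 0 0 0 0 0.0145 0.06" --pt "0 0 0 0 0 0 0.06"

```text
t: 2.92
eef_pos: [538.8, 150.3, 307.5]
tcp_rot: [3.141, 0.005, -0.002]
ft_force: [-0.4, -0.3, -0.6]
opening: 0.632
```

Request:
apply_moves --pt "0 0 0 0 0 0 0.01" --pt "0 0 0 0 0 0 0.01" --pt "0 0 0 0 0 0 0.01" --pt "0 0 0 0 0 0 0.01" --pt "0 0 0 0 0 0 0.01"

```text
t: 3.33
eef_pos: [538.8, 152.0, 311.0]
tcp_rot: [-3.141, -0.001, -0.0]
ft_force: [-0.6, 2.0, 1.4]
opening: 0.338
```

Request:
apply_moves --pt "0 0 0 0 0 0 0.01" --pt "0 0 0 0 0 0 0.01" --pt "0 0 0 0 0 0 0.01" --pt "0 0 0 0 0 0 0.01" --pt "0 0 0 0 0 0 0.01"

```text
t: 3.75
eef_pos: [538.7, 152.1, 310.2]
tcp_rot: [3.141, 0.0, 0.0]
ft_force: [-0.2, -0.2, 1.6]
opening: 0.254
```

Request:
apply_moves --pt "0 0 0 0 0 0 0.01" --pt "0 0 0 0 0 -0.01 0.01" --pt "0 0 0 0 0 -0.025 0.01" --pt "0 0 0 0 0 -0.03 0.01" --pt "0 0 0 0 0 -0.03 0.01"

```text
t: 4.17
eef_pos: [538.5, 152.1, 406.3]
tcp_rot: [3.141, 0.002, -0.0]
ft_force: [0.3, 0.0, -3.3]
opening: 0.256
```

Request:
apply_moves --pt "0 0 0 0 0 -0.015 0.01" --pt "0 0 0 0 0 0 0.01" --pt "0 0 0 0 0 0 0.01" --pt "0 0 0 0 0 0 0.01" --pt "0 0 0 0 0 0 0.01"

```text
t: 4.58
eef_pos: [538.6, 152.1, 418.7]
tcp_rot: [3.141, 0.003, 0.0]
ft_force: [-0.6, 0.1, -4.3]
opening: 0.248
```

```bash
python3 -c "
from h import *
c,s=snap('wrist','w3');s3=s;print(s['t'],s['eef_pos'],s['tcp_rot'],s['ft_force'],s['opening'])
d,s=snap('scene','s3'); M=R.from_euler('xyz',s['tcp_rot']).as_matrix()
# expected gauge points in tool frame: x out of dial = tool x, gauge y=-tool y, z=-tool z, sole at 171+127
def g(p): return M@np.array([p[0],-p[1],298-p[2]])+s['eef_pos']
for p in [(7,0,56),(7,-44,56),(7,44,56),(25,-35,12),(25,35,12),(12,-12,150),(12,12,150)]: print(p,np.round(proj(c,s3,g(p)),1),np.round(proj(d,s,g(p)),1))
u,v=map(int,proj(d,s,g((7,0,56))))
a=cv2.imread('pics/w3.png')[170:270,240:400]; b=cv2.imread('pics/s3.png')[v-30:v+30,u-40:u+40]
print(u-40,v-30)
cv2.imwrite('pics/c4.png',np.vstack([cv2.resize(a[:60],(800,300),interpolation=cv2.INTER_CUBIC),cv2.resize(b,None,fx=5,fy=5,interpolation=cv2.INTER_CUBIC).repeat(2,1)[:,:800]]))
"
```

```text
4.5833 [538.58940884 152.08439233 418.69785202] [3.14106141e+00 2.61754391e-03 1.87006412e-05] [-0.62846793  0.11845133 -4.31432211] 0.2479232820292502
(7, 0, 56) [323.  245.7] [347.5 198.9]
(7, -44, 56) [392.9 245.5] [335.9 205. ]
(7, 44, 56) [253.2 245.6] [358.8 192.9]
(25, -35, 12) [371.  205.6] [342.7 219.9]
(25, 35, 12) [275.3 205.6] [360.5 210. ]
(12, -12, 150) [354.1 300. ] [346.6 171.1]
(12, 12, 150) [290.8 300. ] [353.  167.9]
307 168
```

View pics/c4.png

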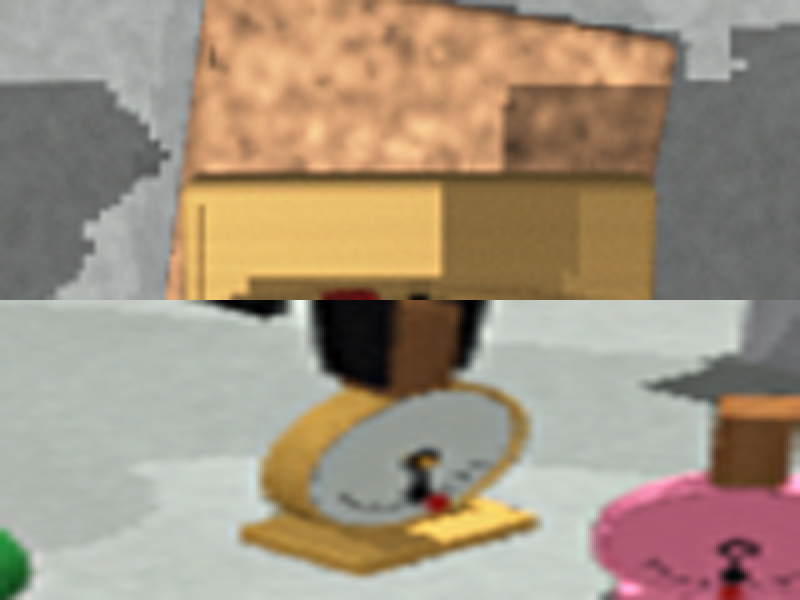

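The gauge hangs square in the grip: the sole corners lie within 1 px of prediction. Now to measure the tab angle from red pixels in both views.

```bash
cat >> h.py <<'E'
def dial(c,s,xp,lo=None,verb=True):
    """red tab pixels -> gauge y,z on plane x=xp (rel. dial centre), angle"""
    M=R.from_euler('xyz',s['tcp_rot']).as_matrix(); o=M@np.array([xp,0,298-56])+s['eef_pos']
    im=c['color'].astype(int); m=(im[...,0]>90)&(im[...,1]<0.45*im[...,0])&(im[...,2]<0.45*im[...,0]); out=[]
    for v,u in zip(*np.nonzero(m)):
        e,d=ray(c,s,u,v); n=M[:,0]; P=e+d*(n@(o-e))/(n@d); q=M.T@(P-o); y,z=-q[1],-q[2]
        if np.hypot(y,z)<46: out.append((u,v,y,z))
    return np.array(out)
E
python3 - <<'E'
from h import *
for f in('w3','s3'):
    c,s=load(f)
    for xp in (7,8.5):
        o=dial(c,s,xp); y,z=o[:,2].mean(),o[:,3].mean(); print(f,xp,len(o),o[:,2:].min(0).round(1),o[:,2:].max(0).round(1),'mean',y.round(2),z.round(2),'ang',np.arctan2(y,-z).round(3),'asin34',np.arcsin(min(1,abs(y)/34)).round(3), o[:,:2].min(0),o[:,:2].max(0))
c,s=load('w3')
a=cv2.imread('pics/w3.png')[215:265,280:360]
cv2.imwrite('pics/c5.png',cv2.resize(a,None,fx=8,fy=8,interpolation=cv2.INTER_CUBIC))
M=R.from_euler('xyz',s['tcp_rot']).as_matrix()
for t in (.25,.35,.45):
    print(t,[np.round(proj(c,s,M@np.array([8,-r*np.sin(t),242+r*np.cos(t)])+s['eef_pos']),1) for r in (29.5,34,38.5)])
E
```

```text
w3 7 39 [  5.2 -42.9] [ 11.9 -33.6] mean 8.54 -38.31 ang 0.219 asin34 0.254 [307. 230.] [316. 233.]
w3 8.5 47 [  5.  -42.9] [ 11.9 -27.4] mean 8.4 -33.56 ang 0.245 asin34 0.25 [307. 228.] [316. 233.]
s3 7 5 [ 10.9 -40.4] [ 15.2 -31.7] mean 12.7 -36.57 ang 0.334 asin34 0.383 [350. 207.] [351. 209.]
s3 8.5 5 [  9.4 -39. ] [ 13.7 -30.3] mean 11.13 -35.1 ang 0.307 asin34 0.334 [350. 207.] [351. 209.]
0.25 [array([312.7, 233.3]), array([311.3, 231.8]), array([310. , 230.4])]
0.35 [array([308.6, 233.6]), array([306.7, 232.2]), array([304.8, 230.8])]
0.45 [array([304.6, 234. ]), array([302.1, 232.6]), array([299.7, 231.3])]
```

View pics/c5.png

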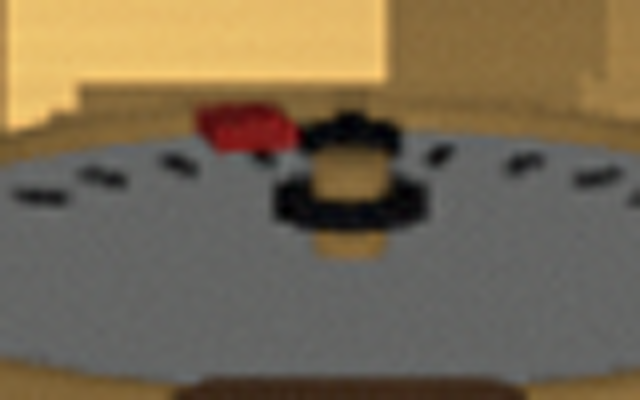

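Estimates: pointer zero at column 323.9 and tab centre near column 311, so the tab is at about 0.28 rad. Next I'll test in the air how a combined turn and shift behaves, undo it, and travel to above the ball.

Request:
apply_moves --pt "-7 0 0 0 -0.035 0 0.01" --pt "0 0 0 0 0 0 0.01" --pt "0 0 0 0 0 0 0.01" --pt "0 0 0 0 0 0 0.01"

```text
t: 5.02
eef_pos: [538.7, 187.2, 419.5]
tcp_rot: [3.021, 0.001, 0.001]
ft_force: [-0.2, 0.1, -4.2]
opening: 0.251
```

Request:
apply_moves --pt "7 0 0 0 0 0 0.01" --pt "0 0 0 0 0.03 0 0.01" --pt "0 0 0 0 0.035 0 0.01" --pt "0 0 0 0 0.035 0 0.01" --pt "0 0 0 0 0.035 0 0.01"

```text
t: 5.43
eef_pos: [538.3, 49.9, 420.1]
tcp_rot: [-3.141, -0.0, -0.0]
ft_force: [0.8, -0.0, -3.8]
opening: 0.255
```

Request:
apply_moves --pt "0 0 0 0 0.035 0 0.01" --pt "0 0 0 0 0.035 0 0.01" --pt "0 0 0 0 0.035 0 0.01" --pt "0 0 0 0 0.035 0 0.01" --pt "0 0 0 0 0.03 0 0.01"

```text
t: 5.85
eef_pos: [538.0, -120.9, 420.2]
tcp_rot: [-3.141, -0.0, -0.001]
ft_force: [0.9, -0.3, -4.4]
opening: 0.249
```

Request:
apply_moves --pt "0 0 0 0 0.025 0 0.01" --pt "0 0 0 0 0 0 0.01" --pt "0 0 0 0 0 0 0.01" --pt "0 0 0 0 0 0 0.01" --pt "0 0 0 0 0 0 0.01"

```text
t: 6.27
eef_pos: [538.5, -142.3, 420.2]
tcp_rot: [-3.141, -0.0, 0.0]
ft_force: [-0.0, -0.4, -3.8]
opening: 0.252
```

Shifts go along the pre-turn axes. Now aligning over the ball and descending to just above contact, which should come at TCP z of about 375.

Request:
apply_moves --pt "0 0 0 0.002 0.0115 0 0.01" --pt "0 0 0 0 0 0.02 0.01" --pt "0 0 0 0 0 0.015 0.01" --pt "0 0 0 0 0 0.007 0.01" --pt "0 0 0 0 0 0 0.01"

```text
t: 6.68
eef_pos: [540.8, -154.1, 376.9]
tcp_rot: [-3.141, 0.002, 0.001]
ft_force: [-0.7, -0.9, -4.5]
opening: 0.25
```

Request:
apply_moves --pt "0 0 0 0 0 0 0.01" --pt "0 0 0 0 0 0 0.01" --pt "0 0 0 0 0 0.001 0.01" --pt "0 0 0 0 0 0.001 0.01" --pt "0 0 0 0 0 0 0.01"

```text
t: 7.1
eef_pos: [540.7, -154.3, 376.5]
tcp_rot: [3.141, -0.0, 0.0]
ft_force: [0.5, 0.3, -3.7]
opening: 0.251
```

Request:
apply_moves --pt "0 0 0 0 0 0.001 0.01" --pt "0 0 0 0 0 0.001 0.01" --pt "0 0 0 0 0 0 0.01" --pt "0 0 0 0 0 0 0.01"

```text
t: 7.43
eef_pos: [540.8, -154.4, 374.5]
tcp_rot: [3.141, -0.001, 0.0]
ft_force: [0.6, 0.4, -0.5]
opening: 0.25
```

Contact shows at TCP z of about 374.5. Pressing about 2 mm more, with a scene picture to check centring and contact.

Request:
apply_moves --pt "0 0 0 0 0 0.001 0.01" --pt "0 0 0 0 0 0.001 0.01" --pt "0 0 0 0 0 0 0.01" --pt "0 0 0 0 0 0 0.01" --pt "0 0 0 0 0 0 0.01"

```text
t: 7.85
eef_pos: [540.8, -154.4, 372.3]
tcp_rot: [3.141, -0.0, 0.0]
ft_force: [-0.9, -0.3, 1.5]
opening: 0.25
```

```bash
python3 -c "
from h import *
d,s=snap('scene','s4');c,_=snap('wrist','w4');print(s['ft_force'],s['moment'],s['eef_pos'])
u,v=map(int,proj(d,s,[540,-154,110])); print(u,v)
b=cv2.imread('pics/s4.png')[v-55:v+55,u-60:u+60]
cv2.imwrite('pics/c6.png',cv2.resize(b,None,fx=5,fy=5,interpolation=cv2.INTER_CUBIC))"
```

```text
[-0.89184187 -0.25113347  1.46360841] [0.04825122 0.01324695 0.05044699] [ 540.7742439  -154.39326712  372.34136201]
259 266
```

View pics/c6.png

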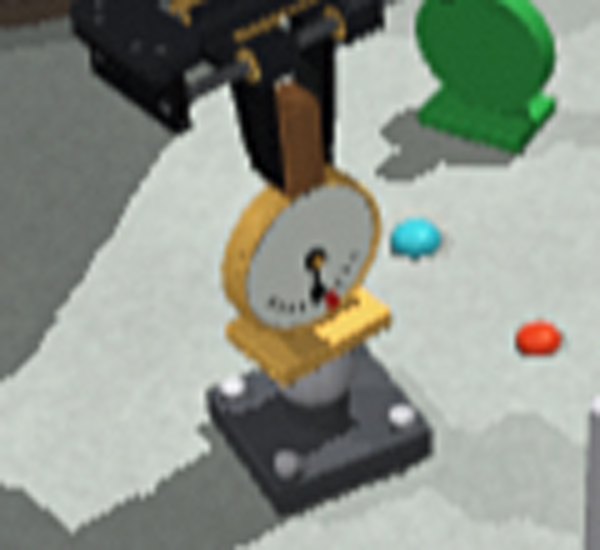

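The scene crop shows the sole centred on the ball and the pointer plumb. Contact is about 5.6 N, so the ball is roughly 3 mm down. Now rocking it 16° as a slow rolling motion.

Request:
apply_moves --pt "-1 0 0 0 -0.0052 0.0001 0.01" --pt "-1 0 0 0 -0.0052 0.0001 0.01" --pt "-1 0 0 0 -0.0052 5e-05 0.01" --pt "-1 0 0 0 -0.0052 5e-05 0.01" --pt "0 0 0 0 0 0 0.01"

```text
t: 8.37
eef_pos: [540.7, -132.6, 371.5]
tcp_rot: [3.069, -0.0, 0.001]
ft_force: [0.8, -1.7, 1.9]
opening: 0.251
```

Request:
apply_moves --pt "-1 0 0 0 -0.0052 5e-05 0.01" --pt "-1 0 0 0 -0.0052 5e-05 0.01" --pt "-1 0 0 0 -0.0052 5e-05 0.01" --pt "-1 0 0 0 -0.0052 5e-05 0.01" --pt "0 0 0 0 0 0 0.01"

```text
t: 8.78
eef_pos: [540.7, -112.1, 369.1]
tcp_rot: [3.0, -0.0, 0.001]
ft_force: [0.9, -1.1, 2.7]
opening: 0.248
```

Request:
apply_moves --pt "-1 0 0 0 -0.0052 5e-05 0.01" --pt "-1 0 0 0 -0.0052 0 0.01" --pt "-1 0 0 0 -0.0052 0 0.01" --pt "-1 0 0 0 -0.0052 0 0.01" --pt "0 0 0 0 0 0 0.01"

```text
t: 9.2
eef_pos: [540.7, -91.9, 365.6]
tcp_rot: [2.931, -0.0, 0.001]
ft_force: [0.4, -0.6, 1.6]
opening: 0.252
```

Request:
apply_moves --pt "-1 0 0 0 -0.0052 0 0.01" --pt "-1 0 0 0 -0.0052 0 0.01" --pt "-1 0 0 0 -0.0052 0 0.01" --pt "-1 0 0 0 -0.0052 0 0.01" --pt "0 0 0 0 0 0 0.01"

```text
t: 9.62
eef_pos: [540.8, -71.8, 360.8]
tcp_rot: [2.862, 0.0, 0.001]
ft_force: [1.7, 1.1, 2.9]
opening: 0.25
```

Request:
apply_moves --pt "0 0 0 0 0 0 0.01" --pt "0 0 0 0 0 -0.0005 0.01" --pt "0 0 0 0 0 0 0.01" --pt "0 0 0 0 0 0 0.01" --pt "0 0 0 0 0 0 0.01"

```text
t: 10.03
eef_pos: [540.7, -72.2, 361.3]
tcp_rot: [2.863, -0.0, -0.0]
ft_force: [0.7, 3.4, 2.1]
opening: 0.252
```

Request:
apply_moves --pt "0 0 0 0 0 0 0.01" --pt "0 0 0 0 0 0 0.01" --pt "0 0 0 0 0 0 0.01" --pt "0 0 0 0 0 0 0.01" --pt "0 0 0 0 0 0 0.01"

```text
t: 10.45
eef_pos: [540.7, -72.1, 361.3]
tcp_rot: [2.862, -0.0, 0.0]
ft_force: [1.0, 2.9, 1.7]
opening: 0.25
```

Request:
apply_moves --pt "0 0 0 0 0 0 0.01" --pt "0 0 0 0 0 0 0.01" --pt "0 0 0 0 0 0 0.01" --pt "0 0 0 0 0 0 0.01" --pt "0 0 0 0 0 0 0.01"

```text
t: 10.87
eef_pos: [540.7, -72.0, 361.3]
tcp_rot: [2.862, -0.0, 0.0]
ft_force: [0.6, 3.3, 1.4]
opening: 0.251
```

Request:
apply_moves --pt "0 0 0 0 0 0 0.01" --pt "0 0 0 0 0 0 0.01" --pt "0 0 0 0 0 0 0.01" --pt "0 0 0 0 0 0 0.01" --pt "0 0 0 0 0 0 0.01"

```text
t: 11.28
eef_pos: [540.7, -72.0, 361.3]
tcp_rot: [2.862, -0.0, 0.0]
ft_force: [0.8, 4.0, 1.7]
opening: 0.249
```

```bash
python3 -c "
from h import *
d,s=snap('scene','s5');c,_=snap('wrist','w5');print(s['ft_force'],s['tcp_rot'],s['eef_pos'])
a=cv2.imread('pics/w5.png')[215:255,280:360]; a0=cv2.imread('pics/w4.png')[215:255,280:360]
z=lambda x,k:cv2.resize(x,None,fx=k,fy=k,interpolation=cv2.INTER_CUBIC)
M=R.from_euler('xyz',s['tcp_rot']).as_matrix();u,v=map(int,proj(d,s,M@[8,0,242]+s['eef_pos']))
b=cv2.imread('pics/s5.png')[v-15:v+27,u-32:u+32]
big=np.zeros((600,800,3),np.uint8);big[:240,:480]=z(a0,6);big[240:480,:480]=z(a,6);big[:210,480:]=z(b,5);cv2.imwrite('pics/c7.png',big)"
```

```text
[0.8268985  4.01329105 1.70701002] [ 2.86227076e+00 -7.05879909e-05  2.53254191e-05] [540.71565988 -72.04459432 361.33885397]
```

View pics/c7.png

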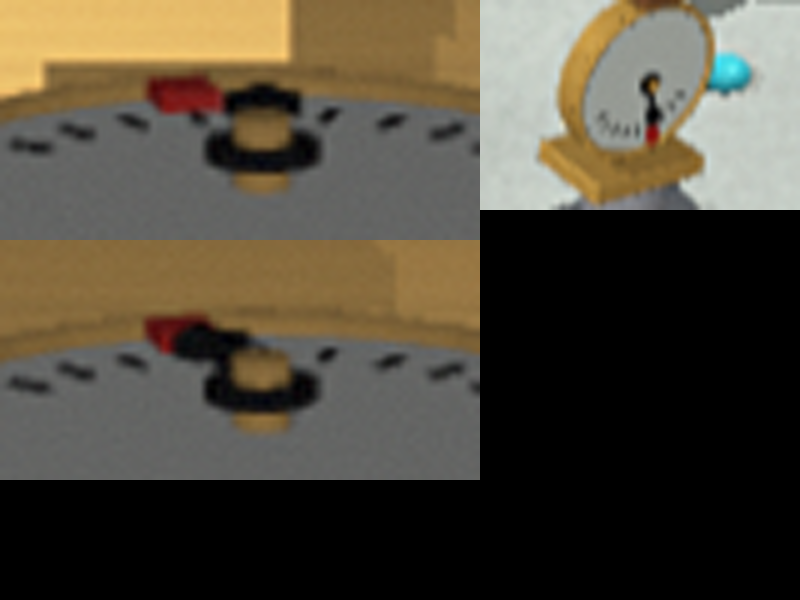

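Wrist crop: at 0 rad the tab spans 147–222 px against a centre at 262, and the pointer now lies over its edge. In the scene inset the pointer ends on the tab with the two in line. To refine the tab angle I'll fit a rendered tab to the redness.

Run:
```python
from h import *
from scipy.optimize import least_squares
def fit(f):
    c,s=load(f); M=R.from_euler('xyz',s['tcp_rot']).as_matrix(); im=c['color'].astype(float)
    red=im[...,0]-2.2*im[...,1]+1.2*im[...,2]
    W=f[0]=='w'
    def P(y,z,xp,dy,dz): return proj(c,s,M@np.array([xp,-(y+dy),242-(z+dz)])+s['eef_pos'])
    u0,v0=map(int,P(34*np.sin(.28),-34*np.cos(.28),8,0,0)); h,w=(10,18) if W else (8,8)
    sub=red[v0-h:v0+h,u0-w:u0+w]; S=16
    def ren(p):
        a,xp,dz,b,amp=p[:5]; dy=.3 if W else p[5]
        t=np.array([np.sin(a),-np.cos(a)]); n=np.array([np.cos(a),np.sin(a)])
        q=np.array([P(*(t*r+n*k),xp,dy if not W else DY,dz) for r,k in((29.5,-3.5),(29.5,3.5),(38.5,3.5),(38.5,-3.5))])
        g=np.zeros((2*h*S,2*w*S),np.uint8); pts=((q-[u0-w,v0-h]+.5)*S*16).round().astype(np.int32)
        cv2.fillConvexPoly(g,pts,255,shift=4)
        g=cv2.resize(cv2.GaussianBlur(g.astype(np.float32)/255,(0,0),.5*S),(2*w,2*h),interpolation=cv2.INTER_AREA)
        return b+amp*g
    for DYv in ((-.2,-.4,-.6) if W else (0,)):
        DY=DYv
        x0=[.28,8,0,np.median(sub),100]+([] if W else [0])
        sol=least_squares(lambda p:(ren(p)-sub).ravel(),x0,diff_step=1e-2,x_scale=[.1,2,2,10,50]+([] if W else [1]))
        print(f,DY,sol.x.round(3),'rms',np.sqrt(np.mean(sol.fun**2)).round(2),'hubcol',np.round(P(0,0,10,DY,0),2))
for f in('w3','w4'): fit(f)
# tab/pointer check in scene s5: colours sampled along the expected plumb line
c,s=load('s5'); M=R.from_euler('xyz',s['tcp_rot']).as_matrix(); im=c['color'].astype(int)
hub=np.array(proj(c,s,M@np.array([9,0,242])+s['eef_pos'])); print('hub',hub)
for v in range(int(hub[1])-3,int(hub[1])+18):
    r=im[v,int(hub[0])-7:int(hub[0])+8]; print(v,' '.join('%3d/%3d'%(p[0],p[1]) for p in r))
```

```text
w3 -0.2 [  0.258   9.986   5.835 -19.057 144.172] rms 25.19 hubcol [323.39 241.14]
w3 -0.4 [ 2.73000e-01  8.66500e+00 -1.42000e-01 -1.88760e+01  1.46681e+02] rms 25.57 hubcol [323.71 241.14]
w3 -0.6 [  0.279   8.434  -1.232 -18.797 146.521] rms 25.64 hubcol [324.04 241.14]
w4 -0.2 [  0.27    9.272   1.522 -18.59  138.863] rms 25.28 hubcol [323.39 241.14]
w4 -0.4 [  0.281   8.688  -0.871 -18.577 143.931] rms 25.38 hubcol [323.71 241.14]
w4 -0.6 [  0.28    9.156   1.576 -18.57  140.671] rms 25.2 hubcol [324.04 241.14]
hub [265.84989538 259.56601743]
256 149/155 150/154 150/153 147/152 149/153 149/152 149/153 150/154 150/156 152/156 150/154 150/155 150/154 150/155 150/155
257 150/155 150/154 150/154 152/156 149/153 149/152 152/156 152/156 151/155 151/155 152/157 152/156 151/154 149/153 148/152
258 149/154 148/152 150/154 150/155 148/153 150/154 154/157 149/154 118/123 100/103 115/118 149/155 152/157 149/154 150/155
259 149/153 151/155 149/153 149/152 150/154 152/155 152/156 118/118  51/ 53  48/ 39  64/ 62 131/136 151/155 150/154 149/153
260 149/153 150/153 148/153 149/154 150/155 152/15
[... 1357 characters left out ...]
 149/154 122/130 148/156 131/ 46 129/ 14 140/ 57 170/138 138/108 127/ 98 159/149
272 151/157 149/154 151/157 151/155 151/156 153/159 149/156 146/144 140/ 76 133/ 46 137/ 84 153/120 118/ 90 121/ 91 125/ 99
273 137/133 136/134 137/135 139/137 143/139 148/140 153/139 148/125 138/ 95 120/ 70 126/ 96 126/100 122/ 94 127/ 97 125/ 95
274 135/107 132/109 134/111 135/113 143/119 139/111 142/110 141/108 129/ 99 111/ 86 124/ 97 127/ 99 125/ 97 128/ 97 127/ 97
275 147/112 133/102 127/ 97 121/ 91 136/103 132/100 125/ 95 126/ 96 127/ 98 127/ 98 127/ 98 127/ 98 126/ 96 128/ 97 126/ 97
276 150/114 126/ 97 114/ 86 110/ 84 126/ 96 125/ 96 124/ 95 127/ 97 126/ 97 126/ 96 127/ 98 125/ 96 128/ 97 133/101 137/105
```

The fits give the tab at 0.27–0.28 and the gauge is at 0.279. In the scene image the pointer tip (column 9.04) and tab (9.0) are in line. The sideways force is 4 N and creeping up, so I'll ease it with a small tangential shift and re-check steadiness.

Request:
apply_moves --pt "0.1 0 0 0 -0.0005 0 0.01" --pt "0 0 0 0 0 0 0.01" --pt "0 0 0 0 0 0 0.01" --pt "0 0 0 0 0 0 0.01" --pt "0 0 0 0 0 0 0.01"

```text
t: 11.8
eef_pos: [540.7, -71.8, 361.2]
tcp_rot: [2.863, 0.0, 0.0]
ft_force: [-0.2, -1.7, 2.5]
opening: 0.251
```

Request:
apply_moves --pt "0 0 0 0 0 0 0.01" --pt "0 0 0 0 0 0 0.01" --pt "0 0 0 0 0 0 0.01" --pt "0 0 0 0 0 0 0.01" --pt "0 0 0 0 0 0 0.01"

```text
t: 12.22
eef_pos: [540.7, -71.6, 361.2]
tcp_rot: [2.864, 0.0, 0.0]
ft_force: [0.6, -2.5, 2.1]
opening: 0.252
```

Request:
apply_moves --pt "0 0 0 0 0 0 0.01" --pt "0 0 0 0 0 0 0.01" --pt "0 0 0 0 0 0 0.01" --pt "0 0 0 0 0 0 0.01" --pt "0 0 0 0 0 0 0.01"

```text
t: 12.63
eef_pos: [540.7, -71.6, 361.2]
tcp_rot: [2.864, 0.0, 0.0]
ft_force: [0.5, -2.4, 2.1]
opening: 0.252
```

Request:
apply_moves --pt "0 0 0 0 0 0 0.01" --pt "0 0 0 0 0 0 0.01" --pt "0 0 0 0 0 0 0.01" --pt "0 0 0 0 0 0 0.01" --pt "0 0 0 0 0 0 0.01"

```text
t: 13.05
eef_pos: [540.7, -71.6, 361.2]
tcp_rot: [2.864, 0.0, -0.0]
ft_force: [-0.6, -1.3, 1.3]
opening: 0.253
```

```bash
python3 -c "
from h import *
d,s=snap('scene','s6');c,_=snap('wrist','w6');print(s['t'],s['ft_force'],s['tcp_rot'],s['eef_pos'],s['opening'])
z=lambda x,k:cv2.resize(x,None,fx=k,fy=k,interpolation=cv2.INTER_CUBIC)
M=R.from_euler('xyz',s['tcp_rot']).as_matrix();u,v=map(int,proj(d,s,M@[8,0,242]+s['eef_pos']))
b=cv2.imread('pics/s6.png')[v-35:v+40,u-50:u+50];a=cv2.imread('pics/w6.png')[215:240,295:345]
cv2.imwrite('pics/c8.png',np.vstack([z(a,8),z(b,4)]))"
```

```text
13.05 [-0.62192906 -1.3127054   1.26350464] [ 2.86399939e+00  3.72695911e-05 -2.95763204e-05] [540.71572367 -71.59528894 361.18279907] 0.2532063427669594
```

View pics/c8.png

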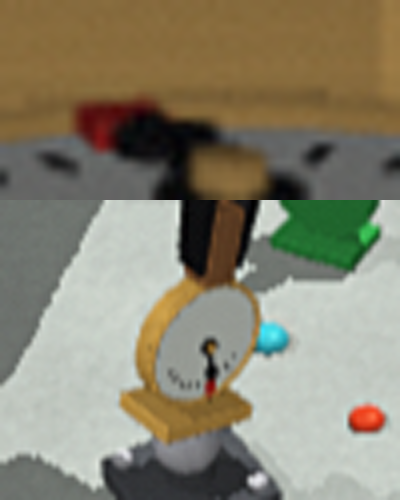

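```bash
python3 -c "
from cell import env
print(env.job_done()); s=env.state(); print(s['t'],s['ft_force'],s['tcp_rot'])"
```

```text
the job is handed in; nothing more can be done
None
the job is handed in; nothing more can be done
```

The gauge stands on the ball, held by its wooden handle and rolled about 0.278 rad towards its +y. As far as I can measure, its pointer is on the middle of the red tab. I handed the job in at about 13 s of the 51 s allowed, and no verdict was reported.

**Sequence:** I gripped the handle and lifted the gauge off the cork. I lowered it upright onto the ball, starting contact at about TCP z 375. Then I rocked it in small rolling steps and let the pointer settle.

**Tab angle:** fits of the tab in the wrist pictures gave 0.26 to 0.28 rad, most near 0.275. The scene picture taken before the last small adjustment showed pointer and tab in line to about 0.1 px. I judged the last picture, taken after it, by eye only. I put the uncertainty at about 0.01 to 0.015 rad.

**Press on the ball:** about 5 to 6 N, some 3 to 4 mm down, well short of the 14 mm stop.

**Steadiness:** the pose held to 0.1 mm and 0.001 rad over the last 0.8 s. The sideways force had crept up to +4 N, so I shifted the gauge 0.5 mm to ease it. It then read between −2.5 and −1.3 N, so some side load remains.

**Disagreements:**
- **Cameras:** the top and scene cameras differed by 4 to 6 mm on the ball and the handle. I settled both with the wrist camera.
- **Grasp:** the handle sat about 3 mm off the jaws' centre, so the gauge slid slightly on the cork as they closed. It was square in the grip afterwards.

The pointer and tab were not touched. I sent no moves near the stones, tools or look-alikes, though I did not re-measure their positions.

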